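# Read the tin's code, then hold it ready over its carton

## Robot

A 6-joint arm with a two-finger parallel gripper is mounted at the origin on the work surface. World frame = base frame: x ahead of the robot, y to its left, z up, the work surface at z = 0. Lengths are in m, angles in degrees, forces in N, time in s.
With the tool pointing down it reaches from about 0.3 to 0.875 m from the base axis. Payload 6.4 kg.
Tool frame: the origin (TCP) lies between the finger pads; the fingertips stand 11 mm ahead of it and the grasp point (between the pads) lies 8 mm behind it; z points along the fingers, y is the line along which they close (so a half turn about z gives the same grasp; the last joint's range is limited). The gripper opens to 85 mm and grips with 20 to 120 N. Pads are 22 mm wide; open, the fingers measure 114 mm over their backs; the gripper's body (76 mm by 85 mm) begins 54 mm behind the grasp point. The pads swing forward as they close: fully open they stand 13 mm farther back than shut.
Start: joints at [-82.981, 10.359, 92.074, -0, 77.567, -11.82], TCP at [0.186, -0.544, 0.209] pointing down, gripper open.
Joint ranges: [-171.53, 171.53], [-51.25, 118.39], [17.06, 147.69], [-65.23, 245.23], [0, 150.52], [-178.68, 178.68]. Speed limits (degrees/s): [147.25, 147.25, 172.46, 180, 180, 180].

## Interface

Orientations are given as [roll, pitch, yaw] about the fixed x, y, z axes, in that order (R = Rz(yaw) Ry(pitch) Rx(roll)).
In Python, from bench import r, cams gives the robot as it stands.
- The arm moves only by the tool move_arm, never from a script. Its argument "steps" is a list that holds one entry, the list of rows, each a list of 7 numbers: the shift along the tool's x, y, z in units of 800 mm (1.0 is 800 mm), then the turn, a rotation vector about the tool's x, y, z in units of 120 degrees (1.0 is 120 degrees), then the closure, from -1 (fully open) to 1 (shut). In form: [[[x, y, z, wx, wy, wz, jaw], ...]]. A call has 1 to 12 rows; each row shifts and turns the commanded pose from where the row before left it, along the tool's axes as they then stand; what a row does not reach is not made up. A row lasts 1/8 s, in which the tool goes at most 62.5 mm and 10.7 degrees, less where a joint would pass 70% of its speed; a pose out of reach is approached as far as the arm can. A call with a number of a shift or a turn outside -1 to 1 is refused whole. A call with a gripper value outside its range is refused whole. The fingers move at their own pace and stop on an object; the grip force is fixed at half the most. Time passes only in rows, so rows that do not move let the fingers close. It gives the time, the measured TCP pose, the force, the opening and the grip force at its end, in the units of the state.
- r.get_obs(): the state, without advancing time (a new reading comes with each control period).
- cams.read_camera(name): name is "scene" or "top" or "wrist"; returns the picture (480x640x3 uint8, blue, green, red); there is no depth.
- cams.camera_model(name): a dict with "camera_matrix" (3x3 intrinsics, pixels), "R" (3x3) and "t" (3): a world point X has camera coordinates R X + t. Camera axes: x right, y down, z forward; pixel columns grow to the right and rows downward; lengths in m; the calibration is good to about 2 mm. A picture is of the moment at which its call begins: read the wrist's pose just before it. camera_model takes no time and is no camera call; for the wrist camera it gives the pose at the moment of the call.
- r.hand_in(): hands the job in; it is judged then, once.
The state is a dict: "time": time; "qpos": joint angles; "qd": joint speeds; "tau": joint torques, N m; "position": TCP position; "tcp_rot": TCP orientation; "force": force on the tool from outside, world axes, zero at the start; "torque": the same for the moment, N m; "gripper_width": finger opening in m; "grip_force": force on a finger pad.
Only numpy, scipy, OpenCV 4.12 (cv2) and the standard library are available. Lean on these libraries where they do the work, as an engineer would, in place of code of your own. Each camera call takes 0.05 s, during which the arm holds its last target. There are 200 camera calls.

## Task

At the tea packing bench, pick up the flat oblong tin, lift it over the code reader and hold it level and still for two seconds, centred over the reader's round window with its underside at the height of the reader's pointer. Then carry it over the top of the long strapped wall of packed cartons to the open oblong carton and stop there, centred, level and lined up with the long way of the mouth, with the tin's underside about 15 mm above the rim and touching nothing but the gripper, as if about to lower it in. Finish while still holding it there: do not put it in or let go, and leave the other tins, the cartons and the wall where they stand.

Things in the scene. Friction and masses are not known exactly. Their poses are not given: they have to be found in the camera images.
- tin: The flat oblong closed brass-coloured metal tin, a rigid box 95 mm long (its x), 56 mm wide (its y) and 30 mm high (its z), about 0.13 to 0.25 kg, standing flat on the table at any yaw up to about 35 degrees either way. Origin: centre of its underside. Grip it across its 56 mm width.
- round_tin: Bystander: round closed brass-coloured metal tin, 68 mm across, 34 mm high, loose, near the oblong tin. Origin: centre of its underside. The three tins change places between starts.
- caddy: Bystander: tall square brass-coloured metal tea caddy, 60 x 60 x 95 mm plus a round 8 mm lid knob on top (103 mm in all), loose, near the oblong tin. Origin: centre of its underside.
- reader: Code reader fixed to the table: grey block 100 x 100 x 50 mm high with a round dark window, 66 mm across, in the middle of its top, looking up. On its x side, 95 mm from the window's centre, a thin upright rod (8 mm) rises to 170 mm and bears a short level pointer towards the space above the window; the pointer's tip is 71 mm from the window's vertical axis. Origin: centre of its underside.
- view_point (a point): The viewing point: on the vertical axis of the reader's window, at pointer height, 170 mm above the table (120 mm above the window). The centre of the tin's underside is to be held here; any yaw will do. Nothing is there to touch.
- wall: The obstacle: a strapped block of eight packed black cartons, two high, four in a row, standing as a wall between the reader and the open cartons: 380 mm long (its x, which runs roughly along world x), 80 mm thick (its y), 130 mm high, 2.4 kg, loose. Origin: centre of its underside.
- carton: The open oblong carton, black outside and pale inside, loose and light (0.15 kg): outside 120 mm (its x) by 81 mm (its y), 100 mm high, walls 4 mm, so its mouth is 112 x 73 mm. Origin: centre of its underside.
- carton_mouth (a point): Centre of the open oblong carton's mouth, at rim height, 100 mm above the table. Its x axis is the long way of the mouth, its z axis points up.
- square_carton: Bystander: open carton of the same make and height (100 mm) but square, 81 x 81 mm outside, loose. Origin: centre of its underside. It changes places with the oblong one between starts.

How it is judged:
By the outcome, as a careful person would: the job done as asked, in the order asked, and still so for the second after the job is handed in, while the arm keeps its last pose, push and grip.
It also fails if it takes over 48 s, if anything falls off the work surface, if the arm or the gripper's body presses on something with over 40 N, if the wrist force passes 120 N, or if a joint passes its speed limit or range.

## Working session

There is one attempt and no reset: what is moved stays moved. The work goes in short steps, Python scripts to look and compute and a tool call to move; the robot and the scene stay as the last step left them, time stands still between calls to the robot, and variables do not carry over. Pictures are saved under pics/ and viewed, at most 10 in all, crops included, and the job is handed in when it is done.

Besides the shell and the picture viewer there is one more tool, called as a command line: name --argument value ..., lists and objects as JSON in quotes. move_arm: Moves the arm, as the interface text tells. Shifts and turns lie within -1 to 1; 1 stands for 800 mm of shift or 120 degrees of turn. Its arguments: {"type":"object","properties":{"steps":{"type":"array","items":{"type":"array","items":{"type":"array","items":{"type":"number","minimum":-1,"maximum":1}}}}},"required":["steps"]}

```bash
mkdir -p pics; ls; python3 - <<'E'
from bench import r,cams
import cv2,numpy as np
o=r.get_obs();print(o['time'],o['position'],o['tcp_rot'])
for n in ['scene','top']:
    im=cams.read_camera(n);cv2.imwrite(f'pics/{n}0.png',im)
    m=cams.camera_model(n);print(n,m, -np.array(m['R']).T@np.array(m['t']))
E
```

```text
pics
0.0 [ 0.18560575 -0.54358963  0.20837037] [-1.79899773e+02 -2.03125784e-02  1.88373503e+01]
scene {'camera_matrix': array([[556.27477536,   0.        , 329.78437573],
       [  0.        , 556.27477536, 229.5410313 ],
       [  0.        ,   0.        ,   1.        ]]), 'R': array([[ 0.51574814,  0.85673973, -0.00093839],
       [ 0.71044154, -0.42828985, -0.55842691],
       [-0.47882843,  0.28734097, -0.82955319]]), 't': array([-0.21539899, -0.30309401,  1.49654999])} [ 1.04301288 -0.37529134  1.07200984]
top {'camera_matrix': array([[439.7591086 ,   0.        , 321.52162695],
       [  0.        , 439.7591086 , 237.16505926],
       [  0.        ,   0.        ,   1.        ]]), 'R': array([[-0.00169148, -0.99991149, -0.01319698],
       [-0.99801681,  0.0025184 , -0.06289757],
       [ 0.06292524,  0.01306442, -0.99793273]]), 't': array([-0.05137446,  0.48805999,  0.9638238 ])} [ 0.42635633 -0.06519084  0.99185111]
```

View pics/scene0.png

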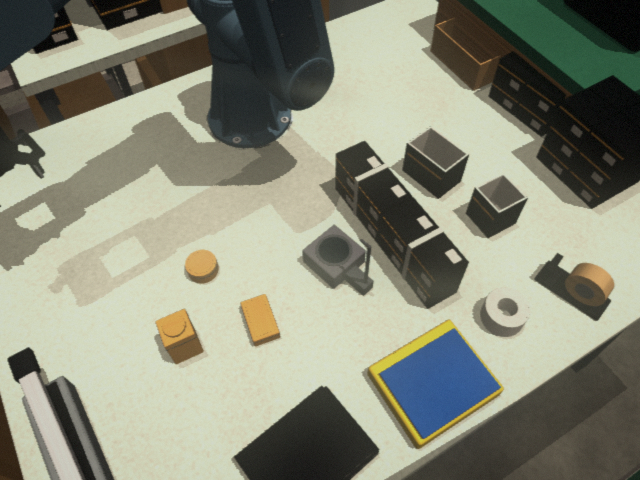

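View pics/top0.png

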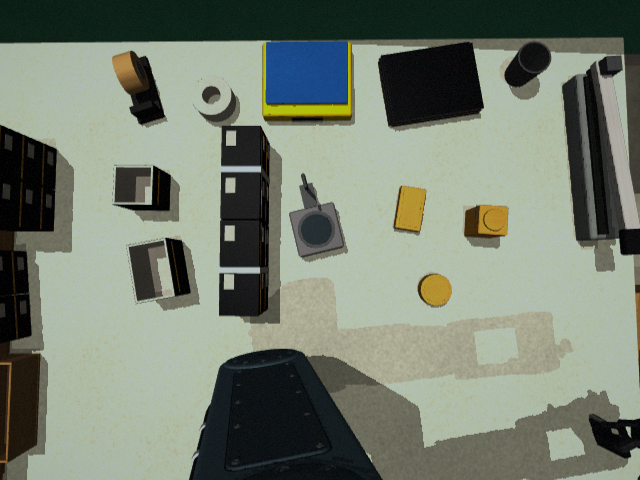

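The scene view shows the oblong tin at (261,319), reader window at (335,248), wall, oblong carton at (436,155) and square one at (497,200). In the top view, the tin is at (410,208), window (316,230), and oblong carton (155,270).

```bash
cat > h.py <<'E'
import numpy as np,cv2
from bench import r,cams
def ray(m,p):
    K,R,t=[np.array(m[k],float) for k in('camera_matrix','R','t')]
    d=R.T@np.linalg.inv(K)@np.array([p[0],p[1],1.]); return -R.T@t,d
def plane(m,p,z):
    c,d=ray(m,p); return c+d*(z-c[2])/d[2]
def tri(m1,p1,m2,p2):
    c1,d1=ray(m1,p1);c2,d2=ray(m2,p2)
    s=np.linalg.lstsq(np.c_[d1,-d2],c2-c1,rcond=None)[0]
    a=c1+s[0]*d1;b=c2+s[1]*d2
    return (a+b)/2,np.linalg.norm(a-b)
def blobs(mask,amin=150):
    mask=cv2.morphologyEx(mask,cv2.MORPH_OPEN,np.ones((3,3),np.uint8))
    return [c for c in cv2.findContours(mask,cv2.RETR_EXTERNAL,cv2.CHAIN_APPROX_NONE)[0] if cv2.contourArea(c)>amin]
E
python3 - <<'E'
from h import *
np.set_printoptions(precision=4,suppress=True)
ims={n:cv2.imread(f'pics/{n}0.png') for n in('scene','top')}
rows=[]
for n,im in ims.items():
    m=cams.camera_model(n);hsv=cv2.cvtColor(im,cv2.COLOR_BGR2HSV)
    for c in blobs(cv2.inRange(hsv,(8,120,90),(28,255,255))):
        x,y,w,h=cv2.boundingRect(c)
        if w>70 or y<150: continue
        print(n,(x,y,w,h),'V pct',np.percentile(hsv[y:y+h,x:x+w,2],[10,50,90]))
    tx={'scene':(261,319),'top':(410,208)}[n]
    print('tin V',hsv[tx[1],tx[0]], [list(hsv[tx[1]+k,tx[0],:]) for k in range(12,30,3)])
    # window: dark ellipse
    wx={'scene':(335,248),'top':(316,230)}[n]
    print('win',hsv[wx[1],wx[0]-26:wx[0]+27:3,2])
crop=lambda im,x,y,w,h:cv2.resize(im[y:y+h,x:x+w],(400,300),interpolation=cv2.INTER_CUBIC)
T,S=ims['top'],ims['scene']
g=np.vstack([np.hstack([crop(T,360,165,100,75),crop(S,215,280,100,75)]),np.hstack([crop(T,105,232,100,75),crop(S,390,120,100,75)])])
cv2.imwrite('pics/g.png',g)
E
```

```text
scene (169, 339, 33, 24) V pct [110.  114.  198.9]
scene (156, 310, 39, 39) V pct [114. 209. 215.]
scene (241, 295, 38, 47) V pct [148. 212. 217.]
scene (583, 265, 30, 27) V pct [ 83. 188. 208.]
scene (186, 250, 30, 26) V pct [176.5 211.  214. ]
tin V [ 19 153 213] [[np.uint8(19), np.uint8(155), np.uint8(212)], [np.uint8(19), np.uint8(150), np.uint8(214)], [np.uint8(19), np.uint8(152), np.uint8(211)], [np.uint8(18), np.uint8(104), np.uint8(103)], [np.uint8(18), np.uint8(115), np.uint8(120)], [np.uint8(32), np.uint8(33), np.uint8(209)]]
win [122 125 106  96  75  74  75  73  71  69  66  67  64  68  95 113 113 111]
top (421, 274, 31, 32) V pct [148. 180. 189.]
top (478, 205, 30, 31) V pct [121. 179. 182.]
top (396, 186, 30, 45) V pct [136. 181. 184.]
tin V [ 22 189 181] [[np.uint8(22), np.uint8(191), np.uint8(179)], [np.uint8(22), np.uint8(191), np.uint8(180)], [np.uint8(22), np.uint8(191), np.uint8(160)], [np.uint8(18), np.uint8(204), np.uint8(144)], [np.uint8(30), np.uint8(41), np.uint8(106)], [np.uint8(48), np.uint8(30), np.uint8(193)]]
win [194  77 114  76  55  53  49  49  53  50  50  52  50  47  78 106 104 110]
```

View pics/g.png

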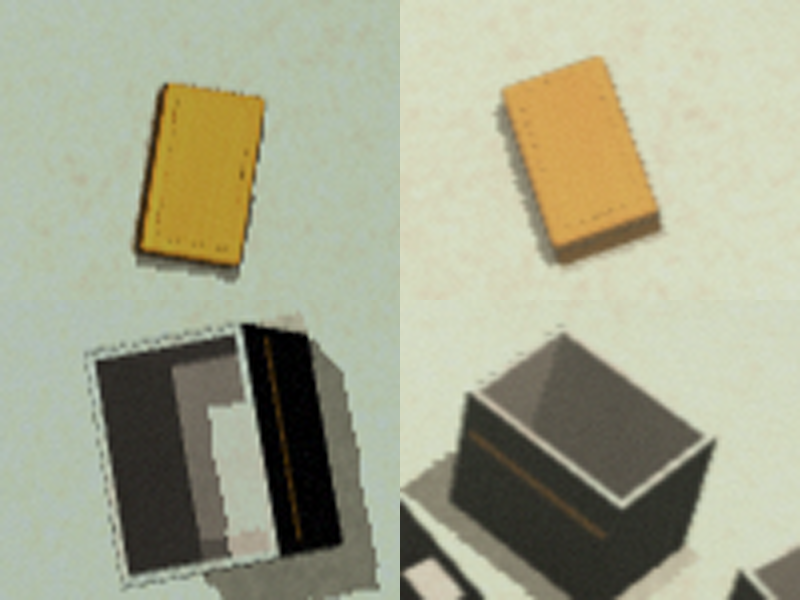

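The crops give clean corners: tin's top face and carton rim outer corners in both views (bottom left rim corners (88,352),(240,324),(281,555),(128,588); bottom right (467,393),(565,328),(715,438),(622,507)).

```bash
python3 - <<'E'
from h import *
np.set_printoptions(precision=4,suppress=True)
ims={n:cv2.imread(f'pics/{n}0.png') for n in('scene','top')}
M={n:cams.camera_model(n) for n in ims}
up=lambda P,off,o:[((x-off[0]+.0)/4+o[0]-.375,(y-off[1])/4+o[1]-.375) for x,y in P]
ct=up([(88,352),(240,324),(281,555),(128,588)],(0,300),(105,232))
cs=up([(467,393),(565,328),(715,438),(622,507)],(400,300),(390,120))
tt=up([(165,84),(265,97),(241,265),(138,249)],(0,0),(360,165))
ts=up([(502,90),(602,56),(659,212),(556,248)],(400,0),(215,280))
def box(name,a,b,z):
    A=[plane(M['top'],p,z) for p in a];B=[plane(M['scene'],p,z) for p in b]
    X=[]
    for i,P in enumerate(A):
        j=int(np.argmin([np.linalg.norm(P-Q) for Q in B]))
        x,e=tri(M['top'],a[i],M['scene'],b[j]);X.append(x);print(name,P,B[j],'tri',x,'gap',e)
    for nm,Q in(('tri',np.array(X)),('top',np.array(A)),('scene',np.array(B))):
        (c,s,an)=cv2.minAreaRect((Q[:,:2]*1000).astype(np.float32))
        print(nm,Q.mean(0),s,an)
box('carton',ct,cs,.1); box('tin',tt,ts,.03)
W=[]
for n,c0 in(('scene',(335,248)),('top',(316,230))):
    v=cv2.cvtColor(ims[n],cv2.COLOR_BGR2HSV)[...,2]
    mk=cv2.inRange(v,0,86);w=np.zeros_like(mk);cv2.circle(w,c0,25,255,-1)
    cc=[c for c in blobs(mk&w) if cv2.pointPolygonTest(c,c0,False)>0]
    el=cv2.fitEllipse(cv2.convexHull(cc[0]));print(n,el,plane(M[n],el[0],.05));W.append(el[0])
print('win tri',tri(M['scene'],W[0],M['top'],W[1]))
# wall top corners in top view
for p in [(222,126),(264,126),(262,315),(220,315)]: print('wall',plane(M['top'],p,.13))
print('rod tip top',plane(M['top'],(304,175),.17))
E
```

```text
carton [0.4683 0.3445 0.1   ] [0.4673 0.3451 0.1   ] tri [0.4683 0.3438 0.1017] gap 6.63311564405238e-05
carton [0.4825 0.2669 0.1   ] [0.4808 0.2671 0.1   ] tri [0.4822 0.2657 0.1024] gap 0.0004600100498124456
carton [0.3653 0.2436 0.1   ] [0.3644 0.2425 0.1   ] tri [0.3651 0.2427 0.1008] gap 0.001286637548608582
carton [0.3487 0.321  0.1   ] [0.3518 0.3236 0.1   ] tri [0.349  0.3242 0.0965] gap 0.0033907914784994018
tri [0.4162 0.2941 0.1003] (120.75044250488281, 83.13883209228516) 11.119690895080566
top [0.4162 0.294  0.1   ] (121.88206481933594, 79.18643951416016) 11.12315559387207
scene [0.4161 0.2946 0.1   ] (119.92320251464844, 82.00267791748047) 10.55472183227539
tin [ 0.6003 -0.2276  0.03  ] [ 0.6031 -0.2297  0.03  ] tri [ 0.6011 -0.2287  0.025 ] gap 0.0006375910455509179
tin [ 0.5929 -0.2824  0.03  ] [ 0.5936 -0.2826  0.03  ] tri [ 0.5931 -0.2826  0.0289] gap 8.053495735118564e-05
tin [ 0.5002 -0.2678  0.03  ] [ 0.5011 -0.2675  0.03  ] tri [ 0.5005 -0.2677  0.0291] gap 0.000647233250403455
tin [ 0.5092 -0.2117  0.03  ] [ 0.5103 -0.2139  0.03  ] tri [ 0.5091 -0.2128  0.027 ] gap 0.001487886281786904
tri [ 0.5509 -0.2479  0.0275] (55.53047561645508, 94.00292205810547) 80.83981323242188
top [ 0.5507 -0.2474  0.03  ] (56.805423736572266, 93.77728271484375) 81.03132629394531
scene [ 0.552  -0.2484  0.03  ] (54.33106994628906, 94.1883544921875) 80.33261108398438
scene ((334.0480041503906, 249.3141326904297), (25.90351676940918, 30.878129959106445), 93.51605224609375) [ 0.502 -0.04   0.05 ]
top ((316.0302734375, 229.22076416015625), (36.76012420654297, 37.2795524597168), 44.5845832824707) [ 0.5029 -0.0411  0.05  ]
win tri (array([ 0.5029, -0.0409,  0.0518]), np.float64(0.0006133161407831794))
wall [0.7042 0.145  0.13  ]
wall [0.7037 0.0607 0.13  ]
wall [0.3293 0.0622 0.13  ]
wall [0.3293 0.1441 0.13  ]
rod tip top [ 0.596  -0.0215  0.17  ]
```

move_arm --steps '[[[0,0,0,0,0,0.0778,-1],[0,0,0,0,0,0.0778,-1],[0,0,0,0,0,0.0778,-1],[0.0436,-0.0486,0,0,0,0,-1],[0.0436,-0.0486,0,0,0,0,-1],[0.0436,-0.0486,0,0,0,0,-1],[0.0436,-0.0486,0,0,0,0,-1],[0.0436,-0.0486,0,0,0,0,-1],[0.0436,-0.0486,0,0,0,0,-1],[0.0436,-0.0486,0,0,0,0,-1],[0.0436,-0.0486,0,0,0,0,-1],[0.0436,-0.0486,0,0,0,0,-1]]]'

```text
time: 1.6
position: [0.5523, -0.2474, 0.2089]
tcp_rot: [-180.0, 0.0, -9.2]
force: [0.5, -0.5, 0.8]
gripper_width: 0.0852
grip_force: 0.0
```

```bash
python3 - <<'E'
from h import *
np.set_printoptions(precision=4,suppress=True)
m=cams.camera_model('wrist');im=cams.read_camera('wrist');cv2.imwrite('pics/w1.png',im)
hsv=cv2.cvtColor(im,cv2.COLOR_BGR2HSV)
for lo in (90,150):
  for c in blobs(cv2.inRange(hsv,(8,100,lo),(30,255,255)),2000):
    b=cv2.boxPoints(cv2.minAreaRect(c));P=np.array([plane(m,p,.03) for p in b])
    q=cv2.minAreaRect((P[:,:2]*1000).astype(np.float32));print(lo,b.round().tolist(),P.mean(0),q)
print(r.get_obs()['position'])
E
```

```text
90 [[358.0, 340.0], [420.0, 340.0], [420.0, 394.0], [358.0, 394.0]] [ 0.3729 -0.2987  0.03  ] ((372.81793212890625, -299.44903564453125), (69.6995620727539, 66.32246398925781), 80.90491485595703)
90 [[474.0, 199.0], [558.0, 195.0], [562.0, 271.0], [478.0, 276.0]] [ 0.4981 -0.4357  0.03  ] ((498.0606689453125, -436.8388366699219), (90.6584701538086, 76.62654876708984), 84.52778625488281)
90 [[286.0, 160.0], [345.0, 160.0], [345.0, 258.0], [286.0, 258.0]] [ 0.5533 -0.2481  0.03  ] ((553.2483520507812, -248.15655517578125), (57.501007080078125, 93.64685821533203), 80.89801025390625)
150 [[479.0, 199.0], [558.0, 199.0], [558.0, 275.0], [479.0, 275.0]] [ 0.4961 -0.4363  0.03  ] ((495.9205627441406, -437.34918212890625), (87.19964599609375, 75.71981811523438), 80.89881134033203)
150 [[286.0, 161.0], [344.0, 161.0], [344.0, 257.0], [286.0, 257.0]] [ 0.5534 -0.2477  0.03  ] ((553.3941040039062, -247.6857147216797), (56.48255157470703, 91.73067474365234), 80.8979721069336)
[ 0.5563 -0.2428  0.2089]
```

View pics/w1.png

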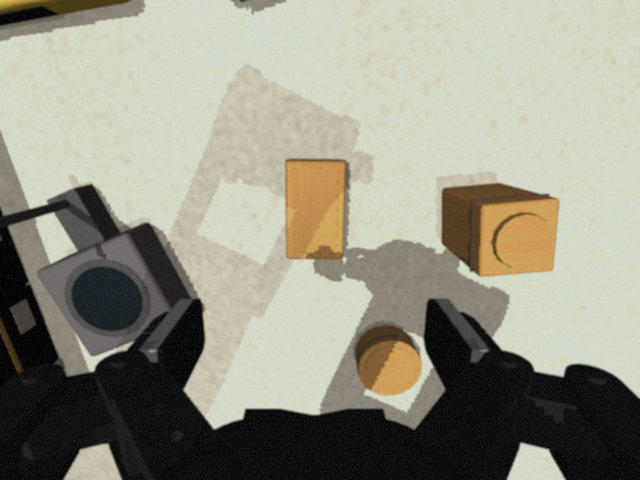

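The tin sits at (286–345,160–258), aligned with the tool; jaws are clear of the round tin and caddy. The wrist fix agrees with the fixed views within 2 mm.

move_arm --steps '[[[0,0,0.037,0,0,0,-1],[0,0,0.037,0,0,0,-1],[0,0,0.037,0,0,0,-1],[0,0,0.037,0,0,0,-1],[0,0,0.025,0,0,0,-1],[0,0,0.0125,0,0,0,-1],[0,0,0,0,0,0,-1],[0,0,0,0,0,0,-1]]]'

```text
time: 2.65
position: [0.5521, -0.2493, 0.062]
tcp_rot: [180.0, -0.1, -9.2]
force: [0.1, 0.7, -0.0]
gripper_width: 0.0854
grip_force: 0.0
```

move_arm --steps '[[[0,0,0.025,0,0,0,-1],[0,0,0.02,0,0,0,-1],[0,0,0.01,0,0,0,-1],[0,0,0.005,0,0,0,-1],[0,0,0,0,0,0,-1],[0,0,0,0,0,0,-1]]]'

```text
time: 3.4
position: [0.5517, -0.249, 0.0133]
tcp_rot: [180.0, -0.0, -9.2]
force: [-0.2, 0.3, 0.3]
gripper_width: 0.0852
grip_force: 0.0
```

move_arm --steps '[[[0,0,0,0,0,0,0],[0,0,0,0,0,0,1],[0,0,0,0,0,0,1],[0,0,0,0,0,0,1],[0,0,0,0,0,0,1],[0,0,0,0,0,0,1],[0,0,0,0,0,0,1],[0,0,0,0,0,0,1]]]'

```text
time: 4.4
position: [0.5514, -0.2488, 0.0129]
tcp_rot: [-180.0, -0.0, -9.2]
force: [-0.2, -1.3, -0.9]
gripper_width: 0.0
grip_force: 0.0
```

```bash
python3 - <<'E'
from h import *
o=r.get_obs();print(o['position'],o['gripper_width'],o['grip_force'],o['force'])
a=cams.read_camera('wrist');b=cams.read_camera('scene');t=cams.read_camera('top')
z=lambda im,x,y,w,h:cv2.resize(im[y:y+h,x:x+w],(400,300),interpolation=cv2.INTER_CUBIC)
cv2.imwrite('pics/c1.png',np.vstack([np.hstack([z(a,0,0,640,480),z(b,150,220,240,180)]),np.hstack([z(t,340,140,160,120),z(a,160,240,320,240)])]))
E
```

```text
[ 0.55135876 -0.24879406  0.0129035 ] 4.241005745168692e-05 0.0 [-0.23612208 -1.28651043 -0.89884307]
```

View pics/c1.png

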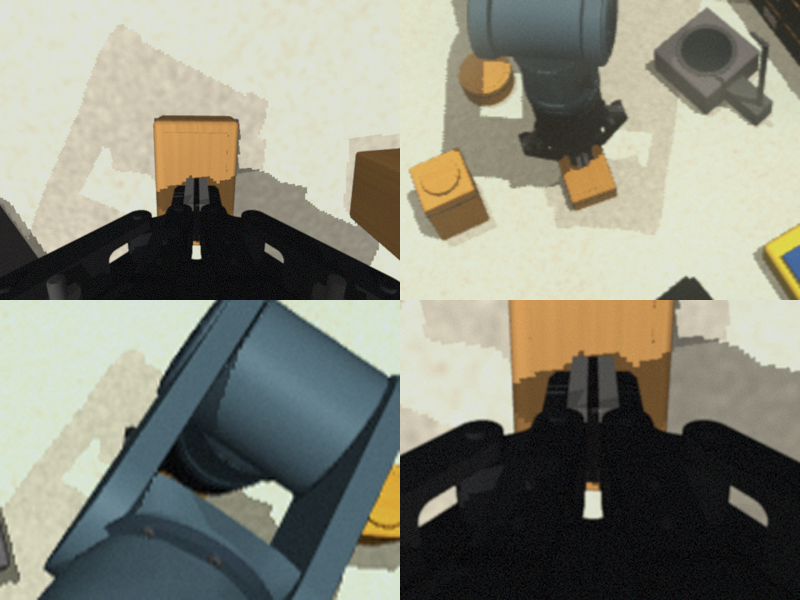

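The jaws closed fully with the tin still beneath them: tips at wrist (317,285) and scene (257,315) overlap the tin's top. I'll triangulate how high the tips really are.

```bash
python3 - <<'E'
from h import *
np.set_printoptions(precision=4,suppress=True)
w=cams.camera_model('wrist');s=cams.camera_model('scene')
for p in[(317.5,284),(317.5,288)]:
  print(tri(w,p,s,(257,315)), plane(w,p,.03))
K=w['camera_matrix'];C,_=ray(w,(320,240));print('cam',C,K[0,0],'tcp px',)
for X in ([.5514,-.2488,.0129],[.5514,-.2488,.002],[.5514,-.2488,.03],[.5514,-.2488,.05]):
  q=K@(w['R']@np.array(X)+w['t']);print(X,q[:2]/q[2])
a=cams.read_camera('wrist');hsv=cv2.cvtColor(a,cv2.COLOR_BGR2HSV)
c=max(blobs(cv2.inRange(hsv[:300],(8,100,150),(30,255,255)),2000),key=cv2.contourArea);x,y,ww,hh=cv2.boundingRect(c);print(x,y,ww,hh)
for z in(.03,.0):print(z,plane(w,(x,y),z),plane(w,(x+ww,y),z),np.linalg.norm(plane(w,(x,y),z)-plane(w,(x+ww,y),z)))
# tin's near end seen through gap
print('gap edge',plane(w,(160+193*.8,240+190*.8),.03))
E
```

```text
(array([ 0.6023, -0.2606,  0.1406]), np.float64(0.010351660401552552)) [ 0.5604 -0.2509  0.03  ]
(array([ 0.594 , -0.259 ,  0.1228]), np.float64(0.009993148503043347)) [ 0.5586 -0.2506  0.03  ]
cam [ 0.6218 -0.2592  0.1775] 371.85341756067106 tcp px
[0.5514, -0.2488, 0.0129] [315.7391 288.0352]
[0.5514, -0.2488, 0.002] [315.6402 279.4176]
[0.5514, -0.2488, 0.03] [315.9201 303.8111]
[0.5514, -0.2488, 0.05] [316.1849 326.8959]
246 194 134 106
0.03 [ 0.6031 -0.2288  0.03  ] [ 0.5947 -0.2815  0.03  ] 0.05342659662258201
0.0 [ 0.5993 -0.2226  0.    ] [ 0.5891 -0.2861  0.    ] 0.0642920335548406
gap edge [ 0.507 -0.241  0.03 ]
```

```bash
python3 - <<'E'
from h import *
np.set_printoptions(precision=4,suppress=True)
s=cams.camera_model('scene')
for z in(.0,.015,.03,.045):print(z,plane(s,(257,315),z))
for n in('wrist','scene'):
  a=cams.read_camera(n);cv2.imwrite(f'pics/{n}_2.png',a)
b=cv2.imread('pics/scene_2.png')[275:365,205:325]
a=cv2.imread('pics/wrist_2.png')[240:360,240:400]
cv2.imwrite('pics/c2.png',np.hstack([cv2.resize(b,(400,300),interpolation=cv2.INTER_CUBIC),cv2.resize(a,(400,300),interpolation=cv2.INTER_CUBIC)]))
E
```

```text
0.0 [ 0.531  -0.2471  0.    ]
0.015 [ 0.5381 -0.2489  0.015 ]
0.03 [ 0.5453 -0.2507  0.03  ]
0.045 [ 0.5524 -0.2525  0.045 ]
```

View pics/c2.png

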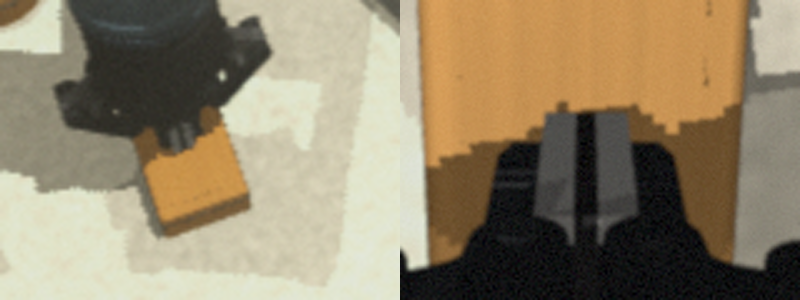

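Tips lie at wrist (314,285) and scene (260,320), clearly above the tin's top: they stand about 20 mm or more higher than the stated tool geometry suggests. I'll open and quantify.

move_arm --steps '[[[0,0,0,0,0,0,-1],[0,0,0,0,0,0,-1],[0,0,0,0,0,0,-1],[0,0,0,0,0,0,-1],[0,0,0,0,0,0,-1],[0,0,0,0,0,0,-1]]]'

```text
time: 5.45
position: [0.5514, -0.2488, 0.0129]
tcp_rot: [-180.0, -0.0, -9.2]
force: [0.2, 0.1, 0.3]
gripper_width: 0.0859
grip_force: 0.0
```

```bash
python3 - <<'E'
from h import *
np.set_printoptions(precision=4,suppress=True)
w=cams.camera_model('wrist');s=cams.camera_model('scene')
print('shut tip',tri(w,(314.5,284.8),s,(259.6,320)))
o=r.get_obs();print(o['position'],o['gripper_width'],o['force'])
print('cam axis',w['R'][2],ray(w,(320,240))[0])
a=cams.read_camera('wrist');b=cams.read_camera('scene')[260:365,185:325]
cv2.imwrite('pics/c3.png',np.hstack([cv2.resize(b,(400,300),interpolation=cv2.INTER_CUBIC),cv2.resize(a,(400,300))]))
hsv=cv2.cvtColor(a,cv2.COLOR_BGR2HSV)
c=max(blobs(cv2.inRange(hsv[:300],(8,100,100),(30,255,255)),2000),key=cv2.contourArea)
x,y,ww,hh=cv2.boundingRect(c);print(x,y,ww,hh,plane(w,(x,y),.03),plane(w,(x+ww,y),.03))
E
```

```text
shut tip (array([ 0.5598, -0.2505,  0.0315]), np.float64(0.0026903835745601397))
[ 0.5514 -0.2488  0.0129] 0.08587258192680133 [0.218  0.1007 0.2543]
cam axis [-0.2699  0.0434 -0.9619] [ 0.6218 -0.2592  0.1775]
246 191 136 109 [ 0.6043 -0.229   0.03  ] [ 0.5957 -0.2825  0.03  ]
```

View pics/c3.png

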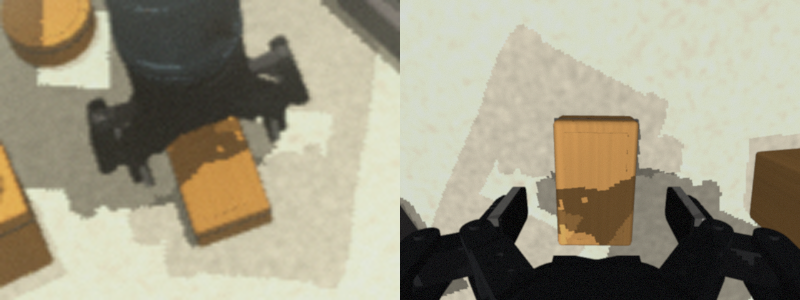

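Open jaws straddle the tin evenly (fingers at 527 and 665, tin 555–638). The triangulated shut tip height is 0.0315 m, about 29 mm above what the text implies, so I go ~28 mm lower, watching the force.

move_arm --steps '[[[0,0,0.01,0,0,0,-1],[0,0,0.01,0,0,0,-1],[0,0,0.005,0,0,0,-1],[0,0,0.005,0,0,0,-1],[0,0,0.004,0,0,0,-1],[0,0,0,0,0,0,-1],[0,0,0,0,0,0,-1]]]'

```text
time: 6.42
position: [0.5515, -0.2489, -0.0142]
tcp_rot: [180.0, -0.0, -9.2]
force: [0.5, -0.4, 0.1]
gripper_width: 0.0856
grip_force: 0.0
```

move_arm --steps '[[[0,0,0,0,0,0,0],[0,0,0,0,0,0,1],[0,0,0,0,0,0,1],[0,0,0,0,0,0,1],[0,0,0,0,0,0,1],[0,0,0,0,0,0,1],[0,0,0,0,0,0,1]]]'

```text
time: 7.3
position: [0.5518, -0.2491, -0.0138]
tcp_rot: [180.0, -0.1, -9.2]
force: [-0.3, -0.4, 6.7]
gripper_width: 0.0545
grip_force: 65.7
```

move_arm --steps '[[[0,0,-0.01,0,0,0,1],[0,0,-0.02,0,0,0,1],[0,0,-0.03,0,0,0,1],[0,0,-0.04,0,0,0,1],[0,0,-0.04,0,0,0,1],[0,0,-0.04,0,0,0,1],[0,0,-0.04,0,0,0,1],[0,0,-0.03,0,0,0,1],[0,0,-0.02,0,0,0,1],[0,0,0,0,0,0,1],[0,0,0,0,0,0,1]]]'

```text
time: 8.68
position: [0.5507, -0.2483, 0.2005]
tcp_rot: [-179.9, 0.1, -9.2]
force: [-0.7, -0.3, -2.1]
gripper_width: 0.0548
grip_force: 65.0
```

move_arm --steps '[[[-0.0101,-0.0247,0,0,0,0,1],[-0.0202,-0.0493,0,0,0,0,1],[-0.0202,-0.0493,0,0,0,0,1],[-0.0202,-0.0493,0,0,0,0,1],[-0.0202,-0.0493,0,0,0,0,1],[-0.0101,-0.0247,0,0,0,0,1],[0,0,0.015,0,0,0,1],[0,0,0.02,0,0,0,1],[0,0,0.015,0,0,0,1],[0,0,0,0,0,0,1],[0,0,0,0,0,0,1],[0,0,0,0,0,0,1]]]'

```text
time: 10.18
position: [0.5035, -0.0415, 0.1622]
tcp_rot: [180.0, -0.1, -9.2]
force: [0.1, 0.2, -1.3]
gripper_width: 0.0547
grip_force: 64.9
```

```bash
python3 - <<'E'
from h import *
w=cams.camera_model('wrist');o=r.get_obs();print(o['time'],o['position'],o['tcp_rot'],o['force'],o['gripper_width'])
a=cams.read_camera('wrist');b=cams.read_camera('scene');t=cams.read_camera('top')
for n,i in(('wrist',a),('scene',b),('top',t)):cv2.imwrite(f'pics/{n}_v.png',i)
z=lambda im,x,y,w,h:cv2.resize(im[y:y+h,x:x+w],(400,300),interpolation=cv2.INTER_CUBIC)
np.savez('wv.npz',**{k:w[k] for k in('camera_matrix','R','t')})
cv2.imwrite('pics/v1.png',np.vstack([np.hstack([z(a,200,150,200,150),z(b,280,190,120,90)]),np.hstack([z(t,260,160,120,90),z(a,0,0,640,480)])]))
E
```

```text
10.175 [ 0.50350707 -0.0415158   0.16224196] [ 1.79989648e+02 -6.12383497e-02 -9.18871958e+00] [ 0.09267896  0.22680853 -1.29058657] 0.05468021433999399
```

View pics/v1.png

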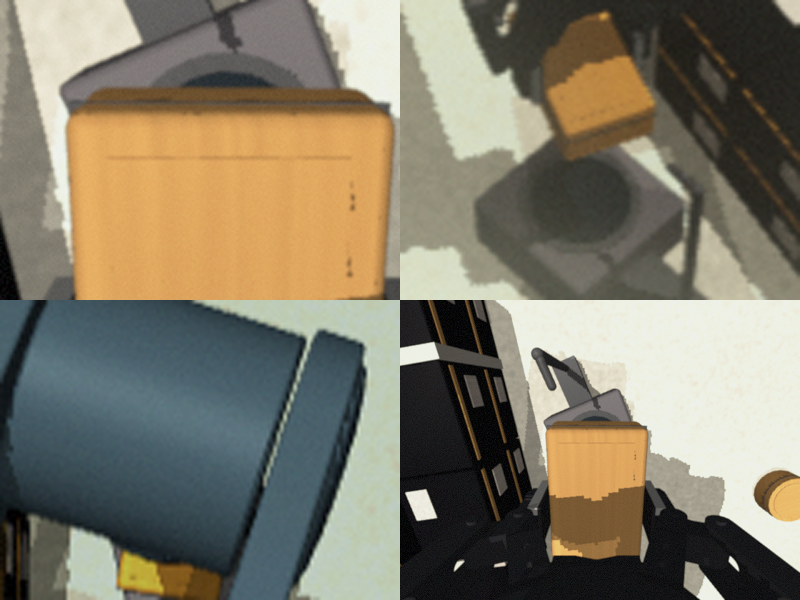

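The wrist crop shows the tin squarely between the pads (top far edge corners at crop (70,112), (390,110)); in the scene its end-face corners are at (565,138),(655,98) above and (570,160),(653,122) below.

```bash
python3 - <<'E'
from h import *
np.set_printoptions(precision=4,suppress=True)
w=dict(np.load('wv.npz'));s=cams.camera_model('scene')
wp=lambda x,y:(x/2+200-.25,y/2+150-.25); sp=lambda x,y:((x-400)/3.3333+280-.35,y/3.3333+190-.35)
for n,a,b in(('top +y',wp(70,112),sp(655,98)),('top -y',wp(390,110),sp(565,138)),('bot +y',wp(90,90),sp(653,122)),('bot -y',wp(365,90),sp(570,160))):
  print(n,tri(w,a,s,b),plane(w,a,.205),plane(s,b,.205 if n[0]=='t' else .175))
# predicted corners for tin at nominal (underside=tcp+.0138)
p=np.array([.5035,-.0415,.1622+.0138]);y=np.radians(-9.2);ex=np.array([np.cos(y),np.sin(y),0]);ey=np.array([-np.sin(y),np.cos(y),0])
for z in(.03,0):
  for sg in(1,-1):
    X=p+.0475*ex+sg*.028*ey+[0,0,z]
    o=[(m['camera_matrix']@(m['R']@X+m['t'])) for m in(w,s)];print(X,[q[:2]/q[2] for q in o])
print([wp(70,112),sp(655,98)],[wp(390,110),sp(565,138)],[wp(90,90),sp(653,122)],[wp(365,90),sp(570,160)])
E
```

```text
top +y (array([ 0.5578, -0.0266,  0.2224]), np.float64(0.00021499795784103834)) [ 0.5552 -0.0223  0.205 ] [ 0.5479 -0.0196  0.205 ]
top -y (array([ 0.5452, -0.0762,  0.2028]), np.float64(0.003343282989717311)) [ 0.5471 -0.0748  0.205 ] [ 0.5449 -0.0778  0.205 ]
bot +y (array([ 0.5569, -0.0254,  0.1967]), np.float64(0.0016640453074991289)) [ 0.5583 -0.0264  0.205 ] [ 0.5446 -0.0175  0.175 ]
bot -y (array([ 0.5465, -0.075 ,  0.1819]), np.float64(0.0008120969639258839)) [ 0.5511 -0.0711  0.205 ] [ 0.5422 -0.0729  0.175 ]
[ 0.5549 -0.0215  0.206 ] [array([231.8436, 207.7561]), array([357.3379, 221.7594])]
[ 0.5459 -0.0767  0.206 ] [array([401.4398, 207.9564]), array([329.9017, 230.9145])]
[ 0.5549 -0.0215  0.176 ] [array([247.4628, 193.6602]), array([356.7167, 230.5782])]
[ 0.5459 -0.0767  0.176 ] [array([384.7773, 193.8246]), array([329.9136, 239.6156])]
[(234.75, 205.75), (356.1507650076501, 219.05029400294003)] [(394.75, 204.75), (329.15049500495, 231.05041400414004)] [(244.75, 194.75), (355.55075900759005, 226.25036600366005)] [(382.25, 194.75), (330.65051000510005, 237.65048000480004)]
```

```bash
python3 - <<'E'
from h import *
np.set_printoptions(precision=1,suppress=True,linewidth=200)
b=cv2.imread('pics/scene_v.png');hsv=cv2.cvtColor(b,cv2.COLOR_BGR2HSV)
for c in(334,338,343,348,352):
  print(c,[(rr,*hsv[rr,c].tolist()) for rr in range(217,244)])
E
```

```text
334 [(217, 17, 159, 188), (218, 17, 159, 188), (219, 17, 158, 189), (220, 17, 161, 190), (221, 17, 159, 189), (222, 17, 160, 191), (223, 17, 163, 188), (224, 17, 160, 188), (225, 17, 155, 169), (226, 17, 158, 184), (227, 16, 162, 186), (228, 16, 155, 184), (229, 17, 150, 138), (230, 17, 132, 114), (231, 16, 117, 100), (232, 17, 121, 99), (233, 16, 133, 109), (234, 17, 133, 109), (235, 17, 130, 110), (236, 16, 137, 110), (237, 22, 67, 69), (238, 26, 34, 53), (239, 35, 26, 59), (240, 30, 26, 58), (241, 30, 22, 58), (242, 35, 26, 59), (243, 24, 22, 58)]
338 [(217, 17, 162, 189), (218, 17, 166, 187), (219, 17, 165, 188), (220, 17, 165, 190), (221, 18, 162, 191), (222, 17, 161, 188), (223, 17, 159, 180), (224, 17, 156, 180), (225, 17, 160, 187), (226, 17, 163, 185), (227, 17, 159, 176), (228, 16, 141, 128), (229, 16, 131, 113), (230, 18, 117, 89), (231, 18, 130, 106), (232, 16, 129, 111), (233, 16, 137, 104), (234, 15, 132, 108), (235, 18, 108, 99), (236, 25, 39, 84), (237, 23, 28, 72), (238, 40, 27, 57), (239, 30, 26, 58), (240, 35, 27, 57), (241, 25, 27, 57), (242, 30, 30, 59), (243, 37
[... 974 characters left out ...]
 138), (237, 15, 35, 116), (238, 17, 32, 113), (239, 15, 28, 110), (240, 21, 25, 101), (241, 24, 29, 89), (242, 23, 26, 88), (243, 21, 28, 90)]
352 [(217, 17, 169, 189), (218, 17, 168, 190), (219, 17, 166, 187), (220, 17, 166, 187), (221, 17, 165, 186), (222, 17, 170, 178), (223, 16, 157, 145), (224, 16, 146, 117), (225, 18, 117, 89), (226, 17, 137, 95), (227, 17, 139, 101), (228, 17, 151, 101), (229, 16, 141, 103), (230, 17, 117, 118), (231, 23, 54, 171), (232, 24, 44, 193), (233, 23, 43, 195), (234, 24, 41, 191), (235, 27, 38, 197), (236, 34, 32, 214), (237, 37, 27, 215), (238, 39, 30, 205), (239, 30, 25, 153), (240, 18, 28, 118), (241, 11, 24, 116), (242, 18, 27, 113), (243, 10, 27, 114)]
```

Scene bottom edge (343,233.7) agrees with the nominal underside (TCP + ~14–15 mm) within calibration and edge rounding. Now lowering the last ~7 mm and holding.

move_arm --steps '[[[-0.0018,-0.0008,0.005,0,0,0,1],[0,0,0.0034,0,0,0,1],[0,0,0,0,0,0,1],[0,0,0,0,0,0,1],[0,0,0,0,0,0,1],[0,0,0,0,0,0,1],[0,0,0,0,0,0,1],[0,0,0,0,0,0,1],[0,0,0,0,0,0,1],[0,0,0,0,0,0,1],[0,0,0,0,0,0,1],[0,0,0,0,0,0,1]]]'

```text
time: 11.82
position: [0.5017, -0.0403, 0.155]
tcp_rot: [180.0, -0.0, -9.2]
force: [-1.1, -0.0, -2.7]
gripper_width: 0.0547
grip_force: 65.0
```

move_arm --steps '[[[0,0,0,0,0,0,1],[0,0,0,0,0,0,1],[0,0,0,0,0,0,1],[0,0,0,0,0,0,1],[0,0,0,0,0,0,1],[0,0,0,0,0,0,1],[0,0,0,0,0,0,1],[0,0,0,0,0,0,1],[0,0,0,0,0,0,1],[0,0,0,0,0,0,1],[0,0,0,0,0,0,1],[0,0,0,0,0,0,1]]]'

```text
time: 13.32
position: [0.5017, -0.0403, 0.155]
tcp_rot: [-180.0, 0.0, -9.2]
force: [-0.2, 0.6, -2.7]
gripper_width: 0.0547
grip_force: 65.0
```

move_arm --steps '[[[0,0,0,0,0,0,1],[0,0,0,0,0,0,1],[0,0,0,0,0,0,1],[0,0,-0.01,0,0,0,1],[0,0,-0.025,0,0,0,1],[0,0,-0.025,0,0,0,1],[0,0,-0.015,0,0,0,1],[0,0,0,0,0,-0.0421,1],[0,0,0,0,0,-0.0421,1],[0,0,0,0,0,-0.0421,1],[0,0,0,0,0,-0.0421,1],[0,0,0,0,0,0,1]]]'

```text
time: 14.82
position: [0.5016, -0.0402, 0.215]
tcp_rot: [-180.0, 0.0, 11.0]
force: [-0.2, -0.1, -3.1]
gripper_width: 0.0542
grip_force: 65.0
```

move_arm --steps '[[[-0.0013,-0.0215,0,0,0,0,1],[-0.0025,-0.0431,0,0,0,0,1],[-0.0035,-0.0603,0,0,0,0,1],[-0.0035,-0.0603,0,0,0,0,1],[-0.0035,-0.0603,0,0,0,0,1],[-0.0035,-0.0603,0,0,0,0,1],[-0.0035,-0.0603,0,0,0,0,1],[-0.0025,-0.0431,0,0,0,0,1],[-0.0013,-0.0215,0,0,0,0,1],[0,0,0,0,0,0,1],[0,0,0,0,0,0,1],[0,0,0,0,0,0,1]]]'

```text
time: 16.32
position: [0.4164, 0.2931, 0.215]
tcp_rot: [180.0, 0.0, 10.9]
force: [0.7, -0.1, -3.1]
gripper_width: 0.0545
grip_force: 65.0
```

move_arm --steps '[[[0,0,0.02,0,0,0,1],[0,0,0.03,0,0,0,1],[0,0,0.03,0,0,0,1],[0,0,0.02,0,0,0,1],[0,0,0.0125,0,0,0,1],[0,0,0,0,0,0,1],[0,0,0,0,0,0,1],[0,0,0,0,0,0,1]]]'

```text
time: 17.32
position: [0.4166, 0.2943, 0.1258]
tcp_rot: [-180.0, -0.1, 11.0]
force: [-0.3, -0.6, -2.8]
gripper_width: 0.0546
grip_force: 64.9
```

```bash
python3 - <<'E'
from h import *
w=cams.camera_model('wrist');o=r.get_obs();print(o['time'],o['position'],o['tcp_rot'],o['force'],o['gripper_width'])
a=cams.read_camera('wrist');b=cams.read_camera('scene');t=cams.read_camera('top')
for n,i in(('wrist',a),('scene',b),('top',t)):cv2.imwrite(f'pics/{n}_c.png',i)
np.savez('wc.npz',**{k:w[k] for k in('camera_matrix','R','t')})
z=lambda im,x,y,w,h:cv2.resize(im[y:y+h,x:x+w],(400,300),interpolation=cv2.INTER_CUBIC)
cv2.imwrite('pics/v2.png',np.vstack([np.hstack([z(a,200,150,240,180),z(b,390,100,100,75)]),np.hstack([z(t,105,220,120,90),z(a,0,0,640,480)])]))
E
```

```text
17.325 [0.41664987 0.29434243 0.12584943] [-1.79982819e+02 -9.60764728e-02  1.10445849e+01] [-0.25374314 -0.5780143  -2.76079057] 0.05460221797605622
```

View pics/v2.png

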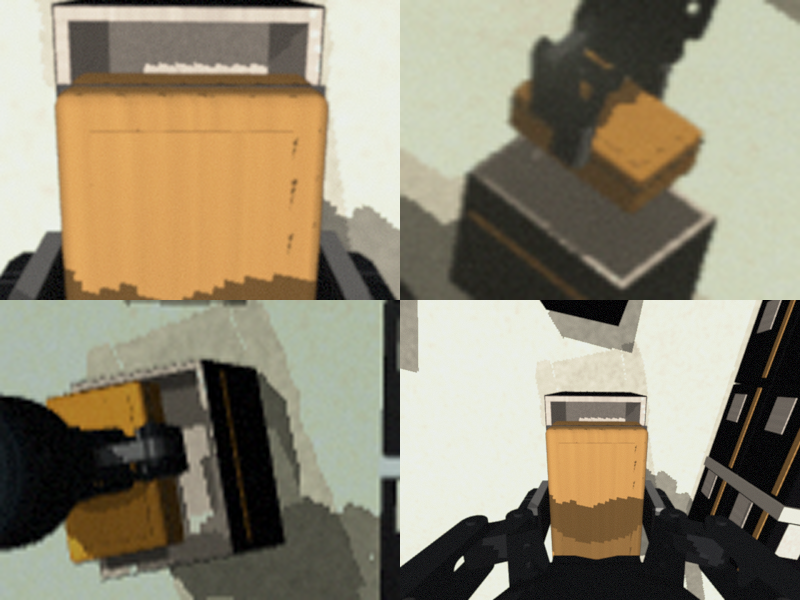

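The tin is squared up over the oblong carton: in the wrist crop, rim far corners are at (54,5),(326,6), and tin end edges at x 57–328 (top) and 78–308 (underside), sharing the same midline.

```bash
python3 - <<'E'
from h import *
np.set_printoptions(precision=4,suppress=True)
w=dict(np.load('wc.npz'));s=cams.camera_model('scene')
wp=lambda x,y:(x/1.6667+199.8,y/1.6667+149.8); sp=lambda x,y:((x-400)/4+389.6,y/4+99.6)
y=np.radians(11);ex=np.array([np.cos(y),np.sin(y),0]);ey=np.array([-np.sin(y),np.cos(y),0])
P=np.array([.4166,.2943,0])
L=lambda X:((X-P)@ex,(X-P)@ey,X[2])
for p in((54,5),(326,6)):print('rim',np.array(L(plane(w,wp(*p),.1)))) 
for z in(.169,.171):
  for p in((57,95),(328,97)):print('tin top',np.array(L(plane(w,wp(*p),z))))
for p in((78,76),(308,76)):print('tin bot',np.array(L(plane(w,wp(*p),.14))))
print('scene rim near corner',np.array(L(plane(s,sp(622,287),.1))),np.array(L(plane(s,sp(715,218),.1))))
print('scene tin bot corner',np.array(L(plane(s,sp(633,211),.14))),'top',np.array(L(plane(s,sp(700,135),.17))),np.array(L(plane(s,sp(636,183),.17))))
print('tri tin bot -y',np.array(L(tri(w,wp(308,76),s,sp(633,211))[0])))
E
```

```text
rim [0.0621 0.0412 0.1   ]
rim [ 0.0619 -0.0404  0.1   ]
tin top [0.0479 0.0268 0.169 ]
tin top [ 0.0476 -0.0272  0.169 ]
tin top [0.0483 0.0263 0.171 ]
tin top [ 0.048  -0.0267  0.171 ]
tin bot [0.0471 0.0277 0.14  ]
tin bot [ 0.0472 -0.0285  0.14  ]
scene rim near corner [ 0.0577 -0.039   0.1   ] [0.0593 0.0402 0.1   ]
scene tin bot corner [ 0.043  -0.0233  0.14  ] top [0.0451 0.0223 0.17  ] [ 0.045 -0.031  0.17 ]
tri tin bot -y [ 0.047  -0.0278  0.1458]
```

move_arm --steps '[[[0.002,0,0.01,0,0,0,1],[0,0,0.01,0,0,0,1],[0,0,0.007,0,0,0,1],[0,0,0.0043,0,0,0,1],[0,0,0,0,0,0,1],[0,0,0,0,0,0,1],[0,0,0,0,0,0,1],[0,0,0,0,0,0,1],[0,0,0,0,0,0,1],[0,0,0,0,0,0,1],[0,0,0,0,0,0,1],[0,0,0,0,0,0,1]]]'

```text
time: 18.98
position: [0.4176, 0.2944, 0.0999]
tcp_rot: [-180.0, 0.0, 11.0]
force: [0.1, -0.6, -2.1]
gripper_width: 0.0546
grip_force: 65.0
```

```bash
python3 - <<'E'
from h import *
np.set_printoptions(precision=4,suppress=True)
s=cams.camera_model('scene');o=r.get_obs();print(o['time'],o['position'],o['tcp_rot'],o['force'],o['gripper_width'])
cv2.imwrite('pics/fw.png',cams.read_camera('wrist'));b=cams.read_camera('scene');cv2.imwrite('pics/fs.png',b)
z=lambda im,x,y,w,h:cv2.resize(im[y:y+h,x:x+w],(400,300),interpolation=cv2.INTER_CUBIC)
cv2.imwrite('pics/f.png',np.hstack([z(cv2.imread('pics/fw.png'),200,150,240,180),z(b,390,100,100,75)]))
E
```

```text
18.975 [0.4176 0.2944 0.0999] [-179.9986    0.0006   11.0373] [ 0.0749 -0.629  -2.1091] 0.05460877036145623
```

View pics/f.png

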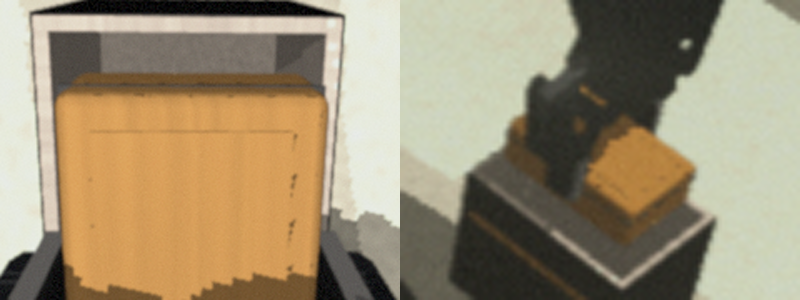

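The tin hangs level and squared just above the mouth, end face evenly inside the rim (wrist crop: rim 30–343, tin 57–328), with the carton undisturbed and forces showing only the tin's weight.

```bash
python3 -c "
from bench import r
print(r.hand_in())"
```

```text
the job is handed in; nothing more can be done
None
```

I handed the job in at about 19 s with the tin gripped, level and lined up over the oblong carton's mouth, its underside an estimated 14–16 mm above the rim, after a hold of over 2 s above the reader's window; the first grip closed above the tin without moving it, and I have not seen the verdict.

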